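# Wedge the tile tight in the kettle stand

### The job

The tile in the wooden kettle stand is loose. Take the pale orange wooden wedge, set its narrow nose into the open slot of the stand and tap it along the glass until it is fully home and stops moving forward, nose against the end of the slot. Let go, and leave the black rubber doorstop where it lies.

Things in the scene. Friction and masses are not known exactly. Their poses are not given: they have to be found in the camera images.
- wedge: Pale orange wooden wedge lying flat, 130 mm long, 30 high, 90 g. Origin: mid-length on its underside, z up, +x to the nose. Rear 40 mm (x -65 to -25) is a straight tail 38 mm wide: grip it across y at x = -45 mm. Then both sides taper evenly to the 10 mm wide nose at x = +65. Tap the flat butt, x = -65.
- stand: Dark walnut frame with blue tile, fixed, 30 mm high, y -36 to +160 mm. Slot at its -y end, open above and down to the glass. Origin: on the glass, mid-slot. Wedge enters along +x. Mouth x = -45, end stop x = +45 mm; when home the wedge's origin is at x = -20, y = 0, axes parallel, tail out of the mouth. Fixed -y wall: y = -19 at the mouth to -5 mm at the end.
- bar (a joint): Mid-brown clamp bar, the slot's +y wall, 30 mm high. At value 0 its face runs from y = +10 mm (mouth) to -4 mm (end) of the stand frame; the value (m) shifts it to +y. Starts at 0 to 0.004, 0.009 = tight. Has 2.5 N of friction, no spring, stays put. The wedge goes in loosely, meets the bar 16 to 29 mm short of home, then needs 5 to 12 N.
- doorstop: Black rubber doorstop, not for this job: 125 mm long, 44 mm wide, a ramp rising from 8 mm to 32 mm high, lying on the glass. Origin at the centre of its underside; its thick end points to its -x.
Things that resemble listed ones, but are neither listed nor needed, are in the scene too. Several things look just like the wedge: the one meant starts farthest from the robot's base.

How it is judged:
By the outcome, as a careful person would: the job done as asked, in the order asked, and still so for the second after the job is handed in, with the robot touching nothing.
It also fails if it takes over 45 s, if anything falls off the work surface, if the arm or the gripper's body presses on something with over 40 N, if the wrist force passes 120 N, or if a joint passes its speed limit or range.

### The arm

A 6-joint arm with a two-finger parallel gripper is mounted at the origin on the work surface. World frame = base frame: x ahead of the robot, y to its left, z up, the work surface at z = 0. Lengths are in mm, angles in rad, forces in N, time in s.
With the tool pointing down it reaches from about 275 to 825 mm from the base axis. Payload 5.2 kg.
Tool frame: the origin (TCP) lies at the very end of the fingers, on their centre line; the grasp point (between the pads) lies 19 mm behind it; z points along the fingers, y is the direction in which the jaws open and shut (so a half turn about z gives the same grasp; the last joint's range is limited). The gripper opens to 93 mm and grips with 3 to 60 N. Pads are 15 mm wide; open, the fingers measure 128 mm over their backs; the gripper's body (75 mm by 188 mm) begins 65 mm behind the grasp point.
Start: joints at [-1.328, 0.259, 1.535, -0, 1.348, -0.203], TCP at [237.169, -496.242, 218.653] pointing down, gripper open.
Joint ranges: [-3.14, 3.14], [-0.91, 2.08], [0.19, 2.58], [-1.22, 4.36], [0.22, 2.71], [-3.12, 3.12]. Speed limits (rad/s): [2.57, 2.57, 3.14, 3.14, 3.14, 3.14].

### API

Orientations are given as [roll, pitch, yaw] about the fixed x, y, z axes, in that order (R = Rz(yaw) Ry(pitch) Rx(roll)).
In Python, from bench import robot gives the robot as it stands. The module is installed in compiled form; this text tells all that it offers. Calls block until the motion is done:
- robot.move_ptp(position, orientation): joint-space move of the TCP to a pose.
- robot.move_linear(position, ori=None, speed=150, f_stop=None): straight line of the TCP; ori=None keeps the orientation; speed is the mean speed in mm/s. With f_stop (N) it stops when the force on the tool has changed by that much, and returns True; else False.
- robot.move_j(angles): joint-space move.
- robot.move_gripper(opening): opening from 0.0 (shut) to 1.0 (fully open); the grip force is fixed at half the most; returns when the fingers have stopped.
- robot.sleep(seconds).
- robot.inverse_kinematics(position, orientation): joint angles nearest the present ones, or None.
- robot.get_image(name): name is "side" or "top" or "wrist"; returns a dict with "img" (384x512x3 uint8, blue, green, red), "fovy" (degrees; the focal length in pixels is half the picture's height over the tangent of half this angle, whatever the lens; pixels are square), "cx", "cy" (the principal point, pixels), "k1" (the pictures are not rectified: a ray, as slopes to the right and down, at radius r is drawn at 1 + k1 r^2 times it, then the intrinsics apply), "eye" and "orientation" of the camera in the world. Camera axes: x right, y down, z forward; pixel columns grow to the right and rows downward; lengths in mm; the calibration is good to about 2 mm. A picture is of the moment at which its call begins. There is no depth.
A pose or a line that the arm cannot do raises robot.MotionError and nothing moves.
- robot.hand_in(): hands the job in, once; it reports no verdict.
Readings, each from a call of its own:
- robot.current_t(): time.
- robot.current_qpos(): joint angles.
- robot.current_joint_vel(): joint speeds.
- robot.current_joint_efforts(): joint torques, N m.
- robot.current_tcp_pos(): TCP position.
- robot.current_eef_rot(): TCP orientation.
- robot.current_contact_force(): force on the tool from outside, world axes, zero at the start.
- robot.current_ft_torque(): the same for the moment, N m.
- robot.current_gripper_width(): opening from 0.0 (shut) to 1.0 (fully open).
Only numpy, scipy, OpenCV 4.12 (cv2) and the standard library are available. Lean on these libraries where they do the work, as an engineer would, in place of code of your own. Each camera call takes 0.05 s, during which the arm holds its last target. There are 200 camera calls.

## Working session

There is one attempt and no reset: what is moved stays moved. The work goes in short steps, each a Python script; the robot and the scene stay as the last script left them, time stands still between calls to the robot, and variables do not carry over. Pictures are saved under pics/ and viewed, about 8 in all and at most 12, crops included, and the job is handed in when it is done.

```bash
mkdir -p pics; cat > h.py <<'E'
import numpy as np, cv2
from bench import robot
from scipy.spatial.transform import Rotation as R
def cam(n):
    d=robot.get_image(n); 
    o=np.array(d["orientation"],float)
    d["R"]=o if o.shape==(3,3) else R.from_euler("xyz",o).as_matrix()
    f=192/np.tan(np.radians(d["fovy"])/2)
    d["K"]=np.array([[f,0,d["cx"]],[0,f,d["cy"]],[0,0,1]]); d["D"]=np.array([d["k1"],0,0,0.]); return d
def ray(d,px,z):
    u=cv2.undistortPoints(np.array(px,float).reshape(-1,1,2),d["K"],d["D"]).reshape(-1,2)
    v=np.c_[u,np.ones(len(u))]@d["R"].T; e=np.array(d["eye"])
    return (e+v*((z-e[2])/v[:,2])[:,None])[:,:2]
def proj(d,P):
    P=(np.array(P,float).reshape(-1,3)-np.array(d["eye"]))@d["R"]
    return cv2.projectPoints(P,np.zeros(3),np.zeros(3),d["K"],d["D"])[0].reshape(-1,2)
E
python3 - <<'E'
from h import *
for n in ("top","side"):
    d=cam(n); cv2.imwrite(f"pics/{n}0.png",d["img"]); print(n,d["orientation"],d["eye"],d["fovy"],d["cx"],d["cy"],d["k1"])
    print(proj(d,[[0,0,0],[500,0,0],[500,200,0]]))
a=cv2.imread("pics/top0.png");
cv2.imwrite("pics/top0b.png",cv2.resize(a,(800,600),interpolation=cv2.INTER_CUBIC))
print(robot.current_t(),robot.current_eef_rot())
E
```

```text
top [-2.99263974 -0.02070002 -1.54962426] [ 365.33614505 -152.36029213  893.65461159] 56.78190713924367 255.79404429387242 189.17761255331777 -0.07194127957125432
[[181.26885381 393.77996705]
 [189.7446833  187.52599564]
 [111.95911227 185.65814897]]
side [-2.16615980e+00  1.59783913e-03 -1.16385462e-01] [ 417.45641287 -963.51755514  583.47141606] 48.404835007352794 252.06732099734853 201.22168051977275 -0.009002315693032227
[[ 44.60711748 191.06527881]
 [241.0925222  178.88905048]
 [234.81379724 144.91880385]]
0.1 [-3.13995336e+00 -3.14390975e-04  4.45783424e-01]
```

View pics/top0b.png

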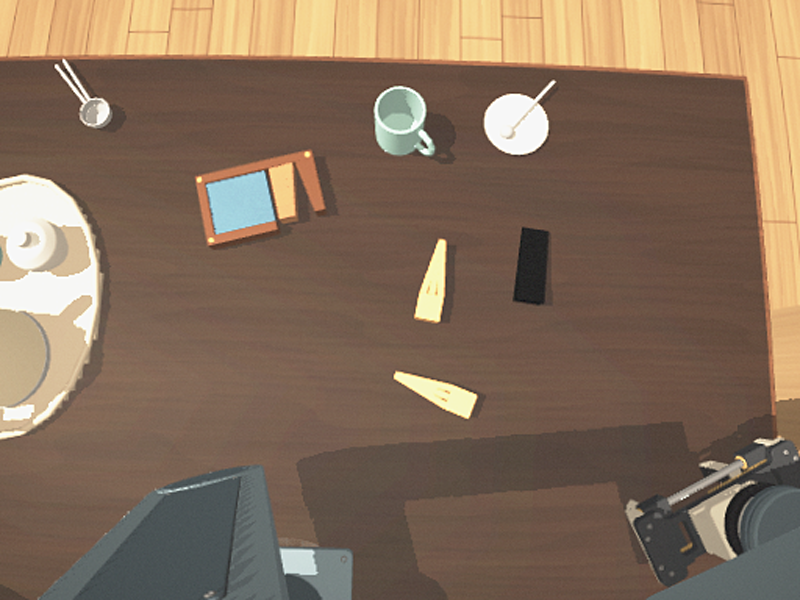

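View pics/side0.png

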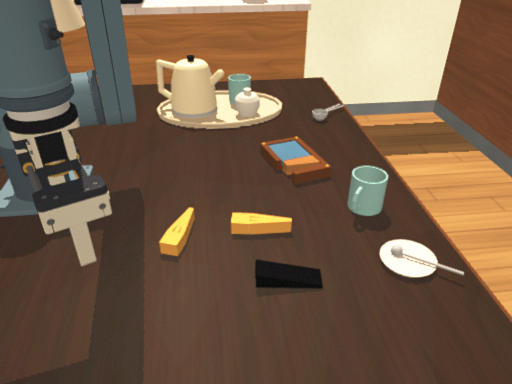

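The top view shows two wedge-like pieces, at (432,282) and (436,394) in the 800x600 picture. The first is farther from the base, which sits at the bottom, so it fits the description. The stand is at (260,197) with its slot between the bar (283,192) and the wall (312,183), mouth facing down. The doorstop is at (531,266).

```bash
python3 - <<'E'
from h import *
d=cam("top"); im=d["img"]
c=np.hstack([im[85:165,120:220],im[145:275,245:345][:80]*1])
c=np.hstack([im[90:170,120:215],im[140:220,240:335]])
cv2.imwrite("pics/crop1.png",cv2.resize(c,None,fx=4.2,fy=4.2,interpolation=cv2.INTER_CUBIC))
h=cv2.cvtColor(im,cv2.COLOR_BGR2HSV)
for p in ((432,282),(436,394),(283,192),(312,183),(235,205)):
    q=int(p[0]*.64),int(p[1]*.64); print(p,h[q[1],q[0]],im[q[1],q[0]])
m=cv2.inRange(h,(12,60,150),(35,255,255)); m[:145]=0;m[270:]=0;m[:,:200]=0;m[:,380:]=0
for c in cv2.findContours(m,0,1)[0]:
    if cv2.contourArea(c)<200: continue
    r=cv2.minAreaRect(c); w=ray(d,cv2.boxPoints(r),30); g=w.mean(0)
    # taper: use centroid vs box
    M=cv2.moments(c); ce=ray(d,[[M['m10']/M['m00'],M['m01']/M['m00']]],30)[0]
    print(cv2.contourArea(c),r,"\n",w.round(1).tolist(),"box c",g,"cent",ce, np.hypot(*g))
E
```

```text
(432, 282) [ 29  72 247] [177 245 247]
(436, 394) [ 29  75 247] [174 244 247]
(283, 192) [ 20 110 247] [140 210 247]
(312, 183) [ 10 140 197] [ 89 126 197]
(235, 205) [ 97  69 221] [221 207 161]
665.0 ((277.387939453125, 249.5948486328125), (55.01740646362305, 16.807226181030273), 23.198591232299805) 
 [[355.6, -153.6], [392.9, -168.7], [343.4, -291.7], [306.5, -275.9]] box c [ 349.62781291 -222.50873529] cent [ 345.32866543 -232.54390063] 414.42700785503087
634.0 ((277.69232177734375, 179.0384521484375), (16.669872283935547, 53.539703369140625), 11.309932708740234) 
 [[460.0, -189.0], [592.8, -213.0], [585.5, -254.1], [452.9, -229.1]] box c [ 522.78989556 -221.28849959] cent [ 510.78385744 -219.00218085] 567.6952306940976
```

View pics/crop1.png

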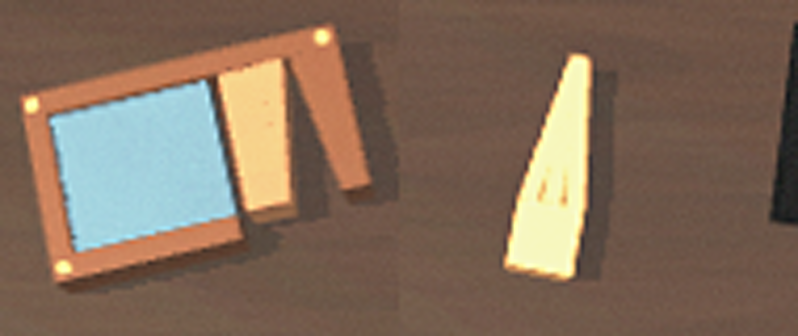

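The left crop shows the stand: the slot lies between the bar, whose face runs from about (290,62) to (291,205), and the wall, whose inner edge runs from (290,62) to (345,190). The right crop shows the chosen wedge with its nose at (579,55) and its butt at (505–575,270). Its range is 568 mm against 414 mm for the other one, so it is the farthest. Next I'll take a closer look with the wrist camera.

```bash
python3 - <<'E'
from h import *
robot.move_ptp([500,-130,330],[np.pi,0,0])
d=cam("wrist"); cv2.imwrite("pics/w1.png",d["img"]); print(d["eye"],d["orientation"],d["fovy"],robot.current_t())
import pickle; pickle.dump(d,open("w1.pkl","wb"))
E
```

```text
[ 577.65462879 -131.16441194  494.751457  ] [ 2.85896312e+00 -9.29252540e-04 -1.57195171e+00] 64.16619378542262 1.9
```

View pics/w1.png

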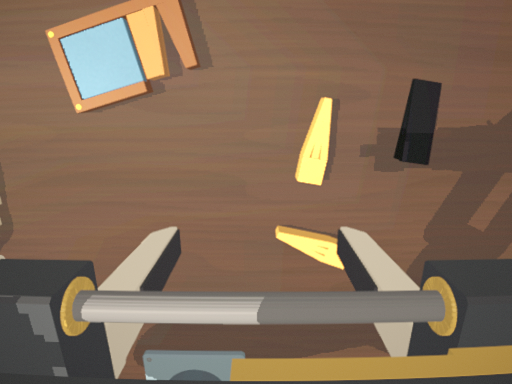

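The wrist view shows the chosen wedge with its nose at (327,98) and its butt at (296–322,183). The stand is at top left with its wall tip at (193,67). I'll extract the wedge from this picture and move the camera nearer the stand.

```bash
python3 - <<'E'
from h import *
import pickle
d=pickle.load(open("w1.pkl","rb")); im=d["img"]; h=cv2.cvtColor(im,cv2.COLOR_BGR2HSV)
print(h[140,318],h[181,310],h[182,315],h[120,330])
m=cv2.inRange(h,(15,60,215),(35,255,255)); m[:90]=0;m[200:]=0;m[:,:280]=0;m[:,350:]=0
c=max(cv2.findContours(m,0,1)[0],key=cv2.contourArea)
ap=cv2.approxPolyDP(c,2.0,True).reshape(-1,2); print(ap.tolist()); print(ray(d,ap,30).round(1).tolist())
robot.move_ptp([575,0,300],[np.pi,0,0.2])
d=cam("wrist"); pickle.dump(d,open("w2.pkl","wb")); print(robot.current_t(),d["eye"])
v=im[90:200,270:350]; x=d["img"]
cv2.imwrite("pics/w2.png",np.hstack([cv2.resize(x[:280],(550,300)) if 0 else x[:300], np.vstack([cv2.resize(v,None,fx=2.5,fy=2.5),np.zeros((25,200,3),np.uint8)])]))
E
```

```text
[ 30 106 255] [ 30 109 255] [ 30 108 255] [ 18 150 251]
[[330, 98], [321, 98], [300, 152], [295, 174], [298, 181], [321, 183], [327, 159]]
[[587.5, -236.3], [587.4, -223.1], [508.2, -195.1], [473.9, -188.5], [462.7, -193.6], [459.4, -229.8], [497.4, -237.0]]
2.6083 [651.25512905  14.49250568 464.77004386]
```

View pics/w2.png

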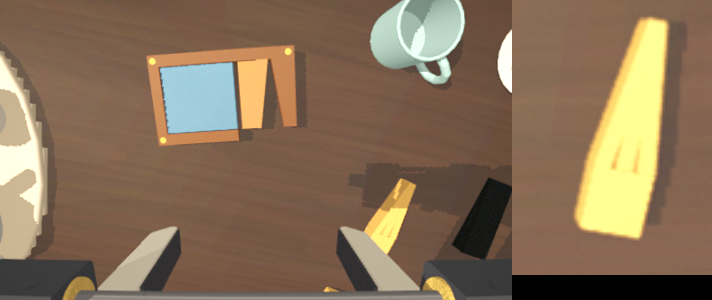

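```bash
python3 - <<'E'
from h import *
import pickle
d=pickle.load(open("w1.pkl","rb")); h=cv2.cvtColor(d["img"],cv2.COLOR_BGR2HSV)
m=cv2.inRange(h,(25,60,215),(35,255,255)); m[:90]=0;m[200:]=0;m[:,:280]=0;m[:,350:]=0
c=max(cv2.findContours(m,0,1)[0],key=cv2.contourArea)
w=ray(d,c.reshape(-1,2),30)
mu=w.mean(0); 
ap=cv2.approxPolyDP(c,1.5,True).reshape(-1,2); print(ap.tolist(),ray(d,ap,30).round(1).tolist())
# fill & symmetric axis by moments on world-rasterised polygon
q=((w-[400,-300])*5).astype(np.float32); M=cv2.moments(q.reshape(-1,1,2))
th=.5*np.arctan2(2*M['mu11'],M['mu20']-M['mu02']); ce=np.array([M['m10'],M['m01']])/M['m00']/5+[400,-300]
s=(w-ce)@[np.cos(th),np.sin(th)]; print("yaw",th,"cent",ce,"ext",s.min(),s.max())
d=pickle.load(open("w2.pkl","rb")); im=d["img"]
v=im[35:150,140:310]; cv2.imwrite("pics/w2c.png",cv2.resize(v,None,fx=4.7,fy=4.7,interpolation=cv2.INTER_CUBIC))
E
```

```text
[[330, 99], [324, 99], [305, 147], [297, 177], [300, 181], [320, 184], [327, 153]] [[586.1, -236.4], [586.0, -227.6], [515.8, -202.4], [469.1, -191.8], [462.7, -196.7], [457.8, -228.3], [506.7, -236.5]]
yaw -0.17912293171128635 cent [ 511.93871776 -219.23362602] ext -52.501181393554724 76.58330808808411
```

View pics/w2c.png

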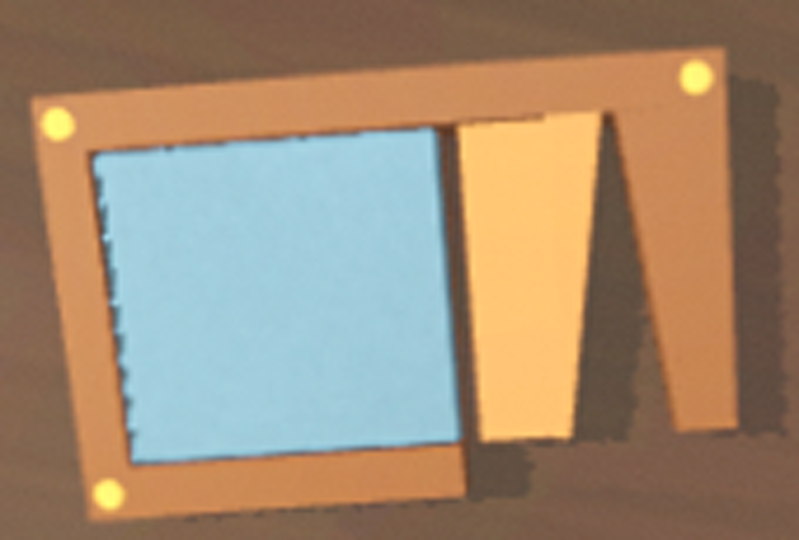

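The crop shows the stand's top face: outer corners (32,97), (724,47) and (90,521), wall tip (677,432)–(738,430), and wall inner end (608,113). The bar face runs from (602,113) to (573,437).

```bash
python3 - <<'E'
from h import *
import pickle
from scipy.optimize import least_squares
d=pickle.load(open("w2.pkl","rb"))
c=np.array([[677,432],[608,113],[738,430],[724,47],[32,97],[90,521],[573,437],[602,113]])
w=ray(d,(c+.5)/4.7-.5+[140,35],30); print(w.round(1).tolist())
def res(p):
    R2=np.array([[np.cos(p[2]),-np.sin(p[2])],[np.sin(p[2]),np.cos(p[2])]])
    m=np.array([[-45,-19],[45,-5],[-45,-36],[p[3],-36],[p[3],160],[p[4],160]])
    return (p[:2]+m@R2.T-w[:6]).ravel()
s=least_squares(res,[650,20,.2,60,-50]); p=s.x; print(p,s.fun.reshape(-1,2).round(1).tolist())
R2=np.array([[np.cos(p[2]),-np.sin(p[2])],[np.sin(p[2]),np.cos(p[2])]])
print("bar face local",(w[6:]-p[:2])@R2)
# cross-check in the top view: same corners from earlier crop
t=cam("top"); import numpy as np
ct=np.array([[345,190],[288,62],[370,182],[332,27],[22,97],[60,281]])
print("top",(ray(t,(ct+.5)/4.2-.5+[120,90],30)-w[:6]).round(1).tolist())
np.save("stand.npy",p)
E
```

```text
[[629.4, -26.7], [712.0, 11.6], [633.6, -44.3], [735.6, -16.5], [685.2, 172.2], [568.9, 141.6], [621.9, 3.2], [711.7, 13.3]]
[ 6.67794403e+02  2.87225511e+00  2.62774832e-01  6.05967126e+01
 -5.94444812e+01] [[-0.1, -0.5], [0.5, -1.9], [0.1, 0.7], [0.1, 0.3], [-0.4, 0.9], [-0.1, 0.3]]
bar face local [[-44.27281067  12.28302713]
 [ 45.11625887  -1.34759736]]
top [[0.8, -1.9], [-1.7, -1.6], [2.0, 1.0], [-1.9, 0.9], [-0.4, -0.8], [1.5, -2.8]]
```

Stand pose: (667.8, 2.9), yaw 0.263, bar value about 2 mm; the two views agree to within about 3 mm. Wedge origin: (523.7, -221.4), yaw -0.179. Now the grasp.

```bash
python3 - <<'E'
from h import *
p=np.load("stand.npy"); 
th=-.179; o=np.array([523.7,-221.4]); g=o-45*np.array([np.cos(th),np.sin(th)])
robot.move_ptp([*g,90],[np.pi,0,th])
robot.move_linear([*g,5],speed=120,f_stop=8)
robot.move_gripper(0.0); print("w",robot.current_gripper_width()*93,robot.current_tcp_pos())
robot.move_linear([*g,50],speed=150)
u=np.array([np.cos(p[2]),np.sin(p[2])])
P=lambda x,z:[*(p[:2]+x*u),z]
robot.move_ptp(P(-172,50),[np.pi,0,p[2]])
robot.move_linear(P(-172,6),speed=100,f_stop=5)
print(robot.current_tcp_pos(),robot.current_t(),robot.current_contact_force(),robot.current_gripper_width()*93)
a=cam("top")["img"]; b=cam("wrist")["img"]
cv2.imwrite("pics/pre.png",np.hstack([cv2.resize(a[80:240,100:300],(400,320)),cv2.resize(b[:300],(400,320))]))
E
```

```text
w 37.74345138428425 [ 479.39610952 -213.39758362    4.9695372 ]
[500.91790826 -43.38564349   4.55003901] 7.275 [ 0.01035591 -0.05177268  3.41617912] 37.8305678342856
```

View pics/pre.png

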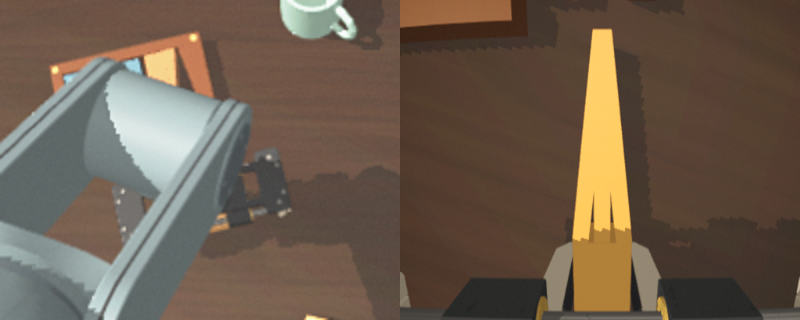

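The wrist view shows the wedge held squarely, nose at (602,30). The frame's right edge at x≈525 lies about 40 mm to its left, as expected. Now inserting.

```bash
python3 - <<'E'
from h import *
p=np.load("stand.npy"); u=np.array([np.cos(p[2]),np.sin(p[2])])
P=lambda x,z:[*(p[:2]+x*u),z]
L=lambda: ((np.array(robot.current_tcp_pos())[:2]-p[:2])@u).round(1)
print(robot.move_linear(P(-80,5.2),speed=50,f_stop=4),L(),robot.current_contact_force(),robot.current_tcp_pos()[2])
robot.sleep(.2); print(L(),robot.current_contact_force(),robot.current_t())
d=cam("wrist"); a=cam("side")["img"]
cv2.imwrite("pics/ins.png",np.hstack([cv2.resize(d["img"][:300],(400,320)),cv2.resize(a[110:230,200:350],(400,320))]))
E
```

```text
True -172.9 [-0.73420671 -0.3941083   3.22378083] 4.53662002564904
-172.9 [-0.08549984  0.87444954  4.31826266] 7.8583
```

View pics/ins.png

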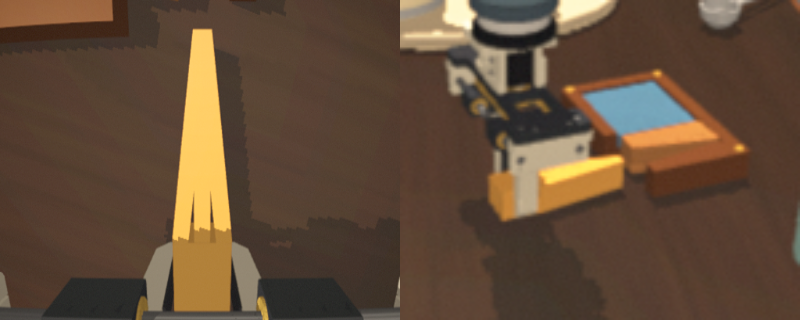

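It stopped at once from bearing on the glass. I'll lift by about 1 mm and push on.

```bash
python3 - <<'E'
from h import *
p=np.load("stand.npy"); u=np.array([np.cos(p[2]),np.sin(p[2])])
P=lambda x,z:[*(p[:2]+x*u),z]
L=lambda: ((np.array(robot.current_tcp_pos())[:2]-p[:2])@u).round(1)
robot.move_linear(P(-171,6.0),speed=20); robot.sleep(.1)
print(L(),robot.current_contact_force(),robot.current_tcp_pos()[2])
for x in (-140,-115,-80):
    r=robot.move_linear(P(x,5.8),speed=40,f_stop=5); print(r,L(),robot.current_contact_force(),robot.current_tcp_pos()[2])
    if r and L()>-120: break
print(robot.current_t())
d=cam("wrist"); a=cam("side")["img"]
cv2.imwrite("pics/ins2.png",np.hstack([cv2.resize(d["img"][:300],(400,320)),cv2.resize(a[110:230,200:350],(400,320))]))
E
```

```text
-171.4 [-0.61082976  0.57289509 -0.76377113] 5.607224219514144
False -140.3 [ 0.12712232  0.83396659 -1.40726504] 5.687626481414191
False -115.2 [-0.22414518  0.35397397 -0.34952364] 5.635421444055287
False -79.7 [ 1.04525457 -2.10379637 -1.43844788] 5.792450130872362
11.0583
```

View pics/ins2.png

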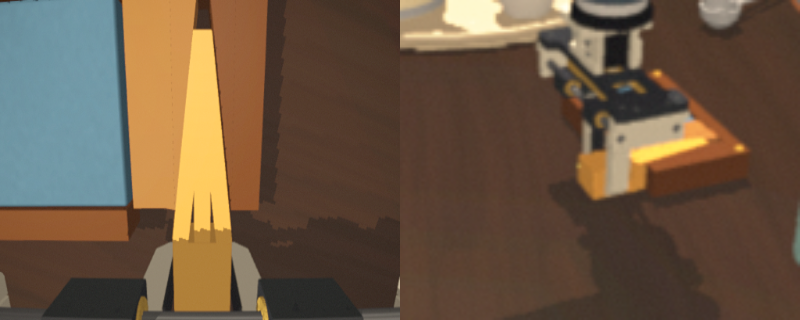

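The wedge nose is well inside the slot, at (202,30) of the left half and about 15 mm short of home, with its sides beside both walls. Now I'll release it, retreat, close the fingers and tap the butt.

```bash
python3 - <<'E'
from h import *
p=np.load("stand.npy"); u=np.array([np.cos(p[2]),np.sin(p[2])])
P=lambda x,z:[*(p[:2]+x*u),z]
L=lambda: ((np.array(robot.current_tcp_pos())[:2]-p[:2])@u).round(1)
robot.move_gripper(1.0); robot.move_linear(P(-140,6),speed=120); robot.move_gripper(0.0); robot.sleep(.2)
print(robot.current_contact_force())
r=robot.move_linear(P(-80,8),speed=20,f_stop=25)
print(r,L(),robot.current_contact_force(),robot.current_t())
robot.sleep(.2);print(L(),robot.current_contact_force()@np.r_[u,0] if hasattr(robot.current_contact_force(),'shape') else robot.current_contact_force())
E
```

```text
[0.32625376 0.93500785 0.3641335 ]
True -94.6 [-1.29007647  1.4216467   0.28720497] 16.7167
-95.1 0.14298353350951432
```

```bash
python3 - <<'E'
from h import *
p=np.load("stand.npy"); u=np.array([np.cos(p[2]),np.sin(p[2])])
P=lambda x,z:[*(p[:2]+x*u),z]
L=lambda: ((np.array(robot.current_tcp_pos())[:2]-p[:2])@u).round(2)
robot.move_linear(P(-98,8),speed=40); robot.sleep(.1)
for f in (4,40,4):
    r=robot.move_linear(P(-85,8),speed=12,f_stop=f); print(f,r,L(),robot.current_t())
    robot.move_linear(P(-98,8),speed=40); robot.sleep(.1)
robot.move_linear(P(-140,8),speed=150); robot.move_linear(P(-140,110),speed=200)
w=cam("wrist"); import pickle; pickle.dump(w,open("w3.pkl","wb"));print(robot.current_t(),robot.current_contact_force())
cv2.imwrite("pics/w3.png",cv2.resize(w["img"][:300],(800,469),interpolation=cv2.INTER_CUBIC))
E
```

```text
4 True -94.66 17.8
40 False -94.4 19.3833
4 True -94.74 20.4917
21.9833 [-0.08481868 -0.42857785 -0.18389745]
```

View pics/w3.png

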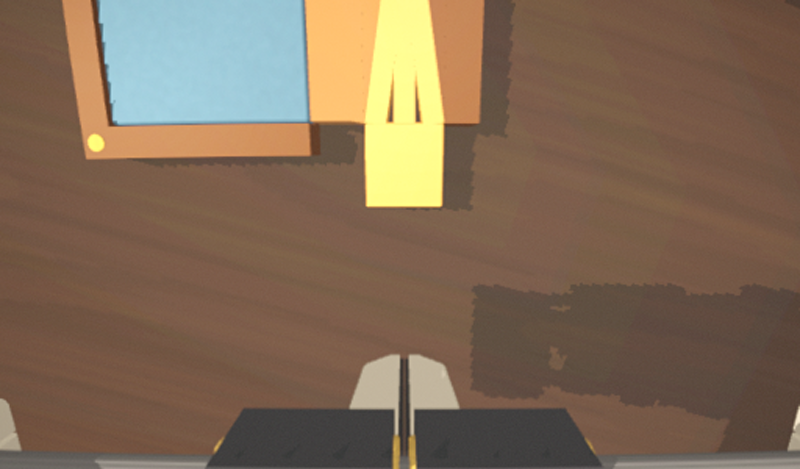

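The tail start lines up with the wall and bar mouth, both at row ≈123, and the butt (row 207) no longer advances under more than 25 N. One last look at the nose end, with the arm clear.

```bash
python3 - <<'E'
from h import *
import pickle
p=np.load("stand.npy"); c,s=np.cos(p[2]),np.sin(p[2]); R2=np.array([[c,-s],[s,c]])
d=pickle.load(open("w3.pkl","rb"))
px=(np.array([[366,207],[442,207],[480,123]])+.5)*.64-.5
print("butt corners, wall tip local",((ray(d,px,30)-p[:2])@R2).round(1).tolist())
robot.move_ptp([575,0,280],[np.pi,0,p[2]])
w=cam("wrist"); print(robot.current_t())
q=proj(w,[[*(p[:2]+R2@[0,0]),30]])[0].astype(int); print(q)
v=w["img"][max(q[1]-60,0):q[1]+65,q[0]-80:q[0]+70]; cv2.imwrite("pics/fin.png",cv2.resize(v,None,fx=4.5,fy=4.5,interpolation=cv2.INTER_CUBIC))
E
```

```text
butt corners, wall tip local [[-84.9, 19.1], [-84.8, -19.0], [-44.8, -36.4]]
22.775
[274  93]
```

View pics/fin.png

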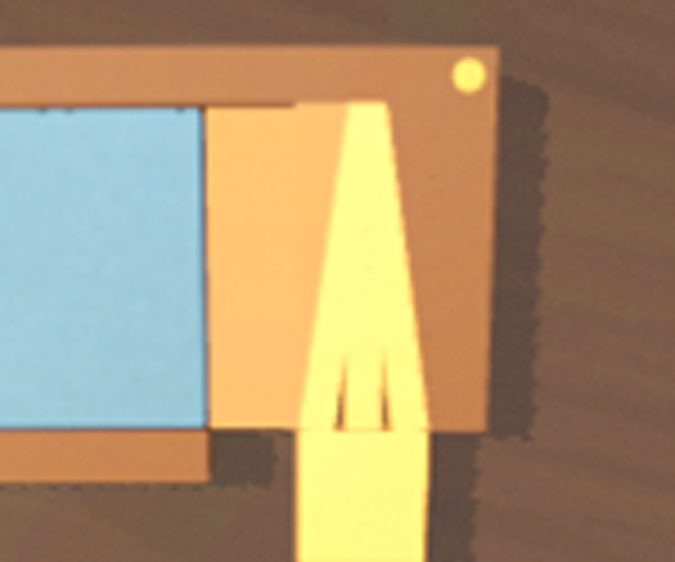

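The nose at (367,102) touches the slot end, there is no gap on either side, and the butt measures (-84.9, 0) in the stand frame against -85 expected. Handing in.

```bash
python3 - <<'E'
from h import *
print(robot.current_contact_force(),robot.current_t()); robot.hand_in()
E
```

```text
[-0.45605455  0.22089056 -0.28012311] 22.775
the job is handed in; nothing more can be done
```

The wedge is fully home in the stand's slot and released. I handed the job in at 22.8 s with the arm clear and touching nothing.

- **What I did:** I picked the wedge farthest from the base (568 mm against 414 mm for the other visible one) and gripped it across its tail. I slid its nose into the slot to about 15 mm short of home, let go, and pushed the butt with closed fingers until it stopped.
- **Final checks:** The butt measures x = -84.9 mm and centred on y = 0 in the stand frame, against -85 expected when home. The last picture shows the nose against the end of the slot and no gap on either side. A second push did not move the wedge: contact was at -94.66 mm before it and -94.74 mm after.
- **What disagreed:**
  - My first insertion try stopped at once because the wedge was bearing on the glass. I raised it about 1 mm and it went in.
  - That second push never reached its 40 N stop setting. It stalled against the end stop.
- **Doorstop:** It was not touched, and I did not measure its position again at the end.

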